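# Lock a ski drilling jig with its slotted cam key

## Task

Lock the drilling jig on the ski. The key lies on its side: first stand it up on the bench, open end down, and let go; then take it again by its handle, set it fully down over the slotted cam and turn it a quarter turn clockwise until the cam seats against its stop. Lift the key off and stand it, open end down, back on the bench clear of the jig, leaving everything else where it is.

Things in the scene. Friction and masses are not known exactly. Their poses are not given: they have to be found in the camera images.
- key_grip (a point): (All sizes in mm.) Centre of the flat black wing handle (70 long, 50 wide, 20 thick) of the cam key, on the key's axis, 65 from its open rim, 35 from the handle's end. x runs along the key from rim to handle end, y across the 20 thickness, z along the width of wing and blade. Start: lying on its narrow edge, y level, z up, this point 25 above the bench. Standing: x up, 65 above it.
- key_rim (a point): Centre of the key's open end (same axes as key_grip). A square dark steel skirt, 50 x 50 outside, 38 x 38 inside, 20 deep, then a solid top to 30 where the wing begins; whole key 100 long, about 0.22 kg. In the skirt a blade 24 wide, 4 thick (2 at its edge) crosses the middle in the plane of the wing, its edge 4 short of the rim. The key stands by itself on this rim.
- cam_slot (a point): Cam lock on the jig, vertical axis: this point is on its axis at the top of the round slotted steel head, about 27 across, 16 above its disc. The slot, 8 wide, bevelled at its mouth, 16 deep, runs right across along x (towards the pointer); z up; turns with the cam. With the key fully down its rim stands on the disc and the wing's centre is 49 above this point; 2 play each side of the blade.
- jig: The drilling jig: aluminium plate 200 x 112 x 16 on the green ski, origin under the plate at the ski's top, x along the ski to its tip, 87 above the bench. The cam's axis is at x = -30: a steel disc, radius 38, 5 thick, on the plate, with a pointer nose to radius 53. A dark stop lug 10 tall by the disc on the -y side is where the nose arrives. Steel drill bushes 8 tall near the +x end.
- cam (a joint): Angle of the cam: 0 open (slot and pointer along the ski, towards its tip), grows clockwise seen from above, 1.571 (pi/2) seated at a hard stop (slot across the ski). Starts between 0 and 0.3. Friction about 0.12 N m; it stays where it is left.
- screwdriver: Bystander: an ordinary slim screwdriver with a wooden handle, 200 long, lying on the bench; origin under its middle. To be left alone.
- brush: Bystander: a wood-handled brush, 200 long, lying on the bench; origin under its middle. To be left alone.
- wax: Bystander: a white block of wax, 90 x 45 x 25; origin under its middle. To be left alone.
- file_guide: Bystander: a blue edge-file guide, 160 x 45 x 48, with a steel file along one side; origin under its middle. To be left alone.
- glue: Bystander: an orange glue bottle, diameter 54, 150 tall, upright; origin under its middle. To be left alone.
- screw_pot: Bystander: a steel pot, diameter 70, 60 tall, upright; origin under its middle. To be left alone.
Not all that is in view belongs to the job. What is shaped like the part that bears key_grip but green or pink is not meant.

How it is judged:
On the way, in this order (a step that is already met when the one before it is completed fails the run):
1. the key stands upright on the bench by itself, open end down, and is let go (angle between key_grip's own x axis and vertical below 0.12 rad and height (world z) of key_grip between 0.058 and 0.072 m and horizontal distance between key_grip and cam_slot above 0.08 m and contact force between key and the fingers below 0.2 N), for 0.2 s.
2. the key is fully down over the cam, blade in the slot, before the cam is turned (horizontal distance between key_grip and cam_slot below 0.012 m and z of key_grip in the frame of cam_slot below 0.054 m and angle between key_grip's own x axis and vertical below 0.12 rad and value of joint cam below 0.7 rad), for 0.1 s.
3. the cam is turned to its stop with the key in it (horizontal distance between key_grip and cam_slot below 0.012 m and z of key_grip in the frame of cam_slot below 0.054 m and angle between key_grip's own x axis and vertical below 0.12 rad and value of joint cam above 1.42 rad), for 0.2 s.
At the end, for the whole second after the job is handed in: The cam is within 0.15 rad of its stop and at rest; the key stands upright (within 0.12 rad) on the bench by itself, open end down, its axis at least 80 mm from the cam's, released and at rest (all of step 1 and value of joint cam above 1.42 rad and velocity of joint cam below 0.05 rad/s and linear speed of key below 0.02 m/s); the robot touches nothing.
It fails at once if a bystander on the bench is moved by more than 30 mm (distance of any of screwdriver, brush, wax, file_guide, glue, screw_pot from where it was at the start of the episode above 0.03 m).
It also fails if it takes over 64 s, if anything falls off the work surface, if the arm or the gripper's body presses on something with over 40 N, if the wrist force passes 120 N, or if a joint passes its speed limit or range.

## Robot

A 7-joint arm with a two-finger parallel gripper is mounted at the origin on the work surface. World frame = base frame: x ahead of the robot, y to its left, z up, the work surface at z = 0. Lengths are in m, angles in rad, forces in N, time in s.
With the tool pointing down it reaches from about 0.425 to 0.925 m from the base axis. Payload 6.8 kg.
Tool frame: the origin (TCP) lies between the finger pads; the fingertips stand 22 mm ahead of it and the grasp point (between the pads) lies 3 mm ahead of it; z points along the fingers, y is the direction in which the jaws open and shut (so a half turn about z gives the same grasp; the last joint's range is limited). The gripper opens to 85 mm and grips with 20 to 120 N. Pads are 22 mm wide; open, the fingers measure 114 mm over their backs; the gripper's body (76 mm by 85 mm) begins 54 mm behind the grasp point. The pads swing forward as they close: fully open they stand 13 mm farther back than shut.
Start: joints at [-1.23, 0.477, 0.022, 1.555, -0.011, 1.109, -0.083], TCP at [0.293, 0.608, 0.253] pointing down, gripper open.
Joint ranges: [-2.96, 2.96], [-0.34, 2.1], [-1.41, 1.46], [0.24, 2.44], [-1.37, 4.51], [0.17, 1.92], [-2.96, 2.96]. Speed limits (rad/s): [2.39, 2.39, 3.14, 3.14, 3.14, 3.14, 3.14].

## Interface

Orientations are given as a unit quaternion [w, x, y, z].
In Python, from station import bot gives the robot as it stands. The module is installed in compiled form; this text tells all that it offers.
- The arm moves only by the tool drive_tool, never from a script. Its argument "series" is one flat list of numbers, 7 for each row, row after row: the opening, from -1 (shut) to 1 (fully open), then the shift along the tool's x, y, z in mm, then the turn, a rotation vector about the tool's x, y, z in rad. In form: [jaw, x, y, z, wx, wy, wz, jaw, x, y, z, wx, wy, wz, ...]. A call has 1 to 12 rows; each row shifts and turns the commanded pose from where the row before left it, along the tool's axes as they then stand; what a row does not reach is not made up. A row lasts 1/8 s, in which the tool goes at most 62.5 mm and 10.7 degrees, less where a joint would pass 70% of its speed; a pose out of reach is approached as far as the arm can. A call with a gripper value outside its range is refused whole. The fingers move at their own pace and stop on an object; "force" is the grip in N (left out, the last holds). Time passes only in rows, so rows that do not move let the fingers close. It gives the time, the measured TCP pose, the force and the opening at its end, in the units of the state.
- bot.get_obs(): the state, without advancing time (a new reading comes with each control period).
- bot.read_camera(name): name is "side" or "top"; returns a dict with "pixels" (384x512x3 uint8, blue, green, red), "camera_matrix" (3x3 intrinsics, pixels), "distortion" ([k1, k2, p1, p2, k3] as OpenCV has them; the pictures are not rectified), "rvec" (rotation vector, rad) and "tvec" (3), from world to camera coordinates, as OpenCV has them. Camera axes: x right, y down, z forward; pixel columns grow to the right and rows downward; lengths in m; the calibration is good to about 2 mm. A picture is of the moment at which its call begins. There is no depth.
- bot.hand_in(): hands the job in, once; it reports no verdict.
The state is a dict: "t": time; "q": joint angles; "joint_vel": joint speeds; "joint_torque": joint torques, N m; "eef_pos": TCP position; "tool_rot": TCP orientation; "contact_force": force on the tool from outside, world axes, zero at the start; "torque": the same for the moment, N m; "gripper_width": opening from 0.0 (shut) to 1.0 (fully open).
Only numpy, scipy, OpenCV 4.12 (cv2) and the standard library are available. Lean on these libraries where they do the work, as an engineer would, in place of code of your own. Each camera call takes 0.05 s, during which the arm holds its last target. There are 200 camera calls.

## Working session

There is one attempt and no reset: what is moved stays moved. The work goes in short steps, Python scripts to look and compute and a tool call to move; the robot and the scene stay as the last step left them, time stands still between calls to the robot, and variables do not carry over. Pictures are saved under pics/ and viewed, about 8 in all and at most 12, crops included, and the job is handed in when it is done.

Besides the shell and the picture viewer there is one more tool, called after "Emit:" by a JSON object that holds its "op" and its "data", one argument or row to a line. drive_tool: Moves the arm, as the interface text tells. Its arguments: {"type":"object","properties":{"series":{"type":"array"},"force":{"type":"number"}},"required":["series"]}

```bash
mkdir -p pics; cat > h.py <<'E'
import cv2, numpy as np
from station import bot
from scipy.spatial.transform import Rotation as R
def cam(n):
    c=bot.read_camera(n); c['R']=cv2.Rodrigues(np.array(c['rvec'],float))[0]; c['t']=np.array(c['tvec'],float).ravel()
    c['K']=np.array(c['camera_matrix'],float); c['D']=np.array(c['distortion'],float); c['px']=np.array(c['pixels']); return c
def ray(c,uv):
    p=cv2.undistortPoints(np.array(uv,float).reshape(-1,1,2),c['K'],c['D']).reshape(-1,2)
    d=np.c_[p,np.ones(len(p))]@c['R']; return -c['R'].T@c['t'], d/np.linalg.norm(d,axis=1)[:,None]
def plane(c,uv,z):
    o,d=ray(c,uv); return o+d*((z-o[2])/d[:,2])[:,None]
def tri(c1,u1,c2,u2):
    o1,d1=ray(c1,u1);o2,d2=ray(c2,u2);d1=d1[0];d2=d2[0]
    s=np.linalg.lstsq(np.c_[d1,-d2],o2-o1,rcond=None)[0]
    a,b=o1+s[0]*d1,o2+s[1]*d2; return (a+b)/2,np.linalg.norm(a-b)
def proj(c,P): return cv2.projectPoints(np.array(P,float).reshape(-1,3),c['R'],c['t'],c['K'],c['D'])[0].reshape(-1,2)
E
python3 - <<'E'
from h import *
import pickle
C={n:cam(n) for n in('side','top')}
pickle.dump(C,open('c0.pkl','wb'))
for n in C:
    cv2.imwrite(f'pics/{n}0.png',cv2.resize(C[n]['px'],(800,600),interpolation=cv2.INTER_CUBIC)); c=C[n]; print(n,-c['R'].T@c['t'],c['R'][2],c['K'][0,0])
o=bot.get_obs(); print(o)
E
```

```text
side [ 0.49462128 -1.11913596  0.73142516] [ 0.01402578  0.87190798 -0.48946884] 470.68629823068005
top [ 0.38251312 -0.00837674  1.42977797] [ 0.10562111  0.0141757  -0.9943054 ] 408.2073911442036
{'t': 0.1, 'q': array([-1.23008728,  0.47773998,  0.0223549 ,  1.55636281, -0.01148497,
        1.10932186, -0.08311738]), 'joint_vel': array([-0.00025023, -0.00118907,  0.00183621, -0.00098049,  0.00076755,
       -0.0008539 , -0.00119694]), 'joint_torque': array([ 3.62933788e-03, -5.97757208e+01,  1.61337074e+00, -2.81954491e+01,
        1.28210010e-02,  5.01512404e-03, -2.71977922e-05]), 'eef_pos': array([0.29267512, 0.60768136, 0.25240373]), 'tool_rot': array([-1.18625950e-04,  2.22526572e-01,  9.74926253e-01, -8.43499379e-04]), 'contact_force': array([ 0.0719328 ,  0.29500669, -0.24203345]), 'torque': array([-0.01584244, -0.02753466,  0.04255177]), 'gripper_width': 1.0004150036972923}
```

View pics/side0.png

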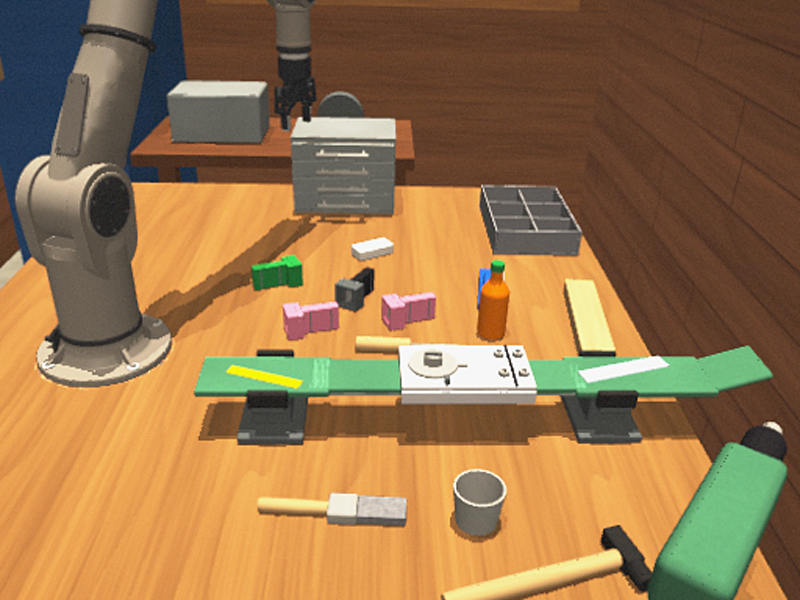

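View pics/top0.png

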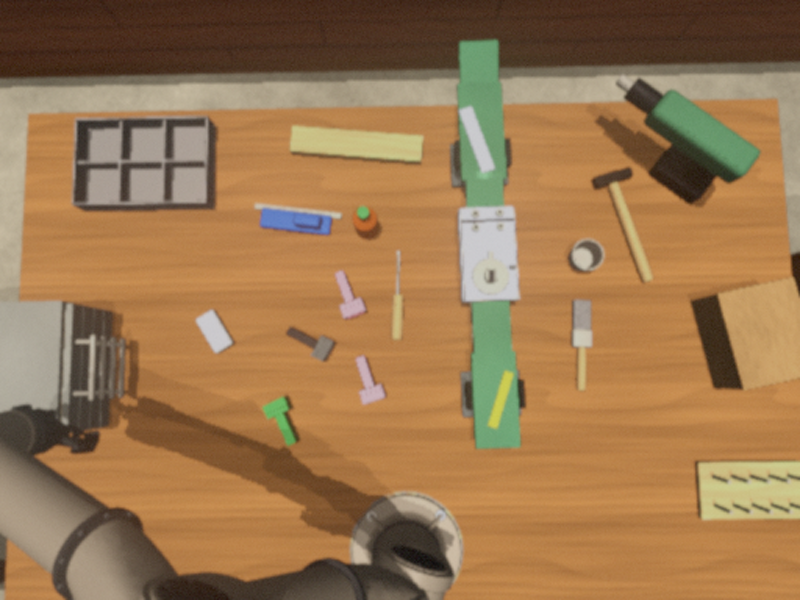

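Side view: dark key at (355,287) between two pink ones, jig plate at (467,372) with the cam at (433,360). Top view: key with wing end (290,330) and skirt (322,348); cam at about (490,275), ski tip pointing up. I'll zoom in on the key and the cam.

```bash
python3 - <<'E'
from h import *
import pickle
C=pickle.load(open('c0.pkl','rb'))
t=C['top']['px'];s=C['side']['px']
def z(im,x,y,w,h): return cv2.resize(im[y:y+h,x:x+w],(400,300),interpolation=cv2.INTER_CUBIC)
# scale 0.64 from 800 view
im=np.vstack([np.hstack([z(t,172,197,56,42),z(t,284,130,60,45)]),np.hstack([z(s,204,164,56,42),z(s,250,214,100,75)])])
cv2.imwrite('pics/zoom.png',im)
# key mask
for n,(x,y,w,h) in {'top':(172,197,56,42),'side':(204,164,56,42)}.items():
    c=C[n]['px'][y:y+h,x:x+w].astype(int); 
    sat=c.max(2)-c.min(2); m=((sat<35)&(c.max(2)<130)).astype(np.uint8)
    k,l,st,ce=cv2.connectedComponentsWithStats(m); i=1+np.argmax(st[1:,4]); 
    pts=np.argwhere(l==i)[:,::-1]+[x,y]; r=cv2.minAreaRect(pts.astype(np.float32))
    print(n,st[i],r,cv2.boxPoints(r).round(1).tolist())
    if n=='top': print(plane(C[n],cv2.boxPoints(r),.05).round(4))
c=C['top']['px'][120:200,284:344]
m=((c.min(2)>130)).astype(np.uint8);k,l,st,ce=cv2.connectedComponentsWithStats(m);i=1+np.argmax(st[1:,4])
p=np.argwhere(l==i)[:,::-1]+[284,120];r=cv2.minAreaRect(p.astype(np.float32));b=cv2.boxPoints(r);print(r,plane(C['top'],b,.103).round(4).tolist())
E
```

```text
top [35 22  6 11 16] ((209.7692413330078, 224.15383911132812), (1.2403472661972046, 11.163125991821289), 29.744882583618164) [[206.5, 228.6999969482422], [212.0, 219.0], [213.10000610351562, 219.60000610351562], [207.5, 229.3000030517578]]
[[0.4143 0.1746 0.05  ]
 [0.4467 0.1558 0.05  ]
 [0.4446 0.1521 0.05  ]
 [0.4122 0.171  0.05  ]]
side [ 11   8  24  27 387] ((226.5, 185.0), (26.0, 23.0), 90.0) [[215.0, 172.0], [238.0, 172.0], [238.0, 198.0], [215.0, 198.0]]
((312.20452880859375, 161.58978271484375), (61.922645568847656, 37.10365295410156), 87.1375961303711) [[0.73, -0.1178, 0.103], [0.734, -0.2406, 0.103], [0.5277, -0.2437, 0.103], [0.5235, -0.1229, 0.103]]
```

View pics/zoom.png

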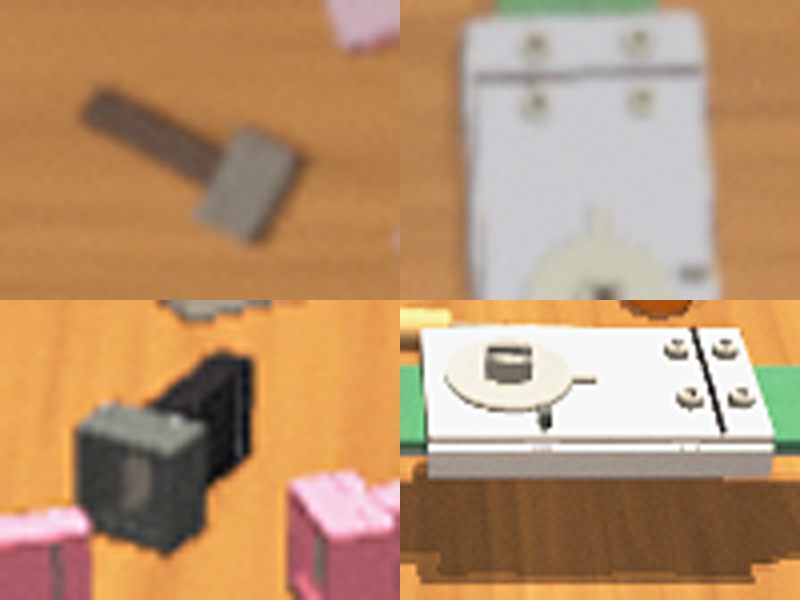

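The zoom shows the key lying with its wing end at crop (90,104) and its rim edge from (300,160) to (255,243). The cam pointer is nearly along the ski. Next I compute poses and check heights from both views.

```bash
python3 - <<'E'
from h import *
import pickle
C=pickle.load(open('c0.pkl','rb'));T,S=C['top'],C['side']
f=7.143
tp=lambda x,y:[172+x/f-.43,197+y/f-.43]
sp=lambda x,y:[204+x/f-.43,164+(y-300)/f-.43]
for a,b in [((300,160),(172,447)),((255,243),(77,428))]: print('rim corner',tri(T,tp(*a),S,sp(*b)))
# key mask top: low saturation
x,y,w,h=176,203,44,34
c=T['px'][y:y+h,x:x+w]; s=cv2.cvtColor(c,cv2.COLOR_BGR2HSV)[...,1]
th,m=cv2.threshold(s,0,1,cv2.THRESH_BINARY_INV|cv2.THRESH_OTSU)
k,l,st,ce=cv2.connectedComponentsWithStats(m);i=1+np.argmax(st[1:,4]);print('otsu',th,st[i])
p=plane(T,np.argwhere(l==i)[:,::-1]+[x,y],.05)[:,:2]
# axis: initial from crop points, refine by wing pixels
ends=plane(T,[tp(90,104),tp(277,201)],.05)[:,:2];u=(ends[0]-ends[1]);u/=np.linalg.norm(u)
for _ in range(5):
    q=(p-ends[1])@u; wg=p[(q>.035)]; mu=wg.mean(0); 
    n=np.array([-u[1],u[0]]); sk=p[q<.025].mean(0); wc=wg.mean(0); u=(wc-sk)/np.linalg.norm(wc-sk)
q=p@u; n=np.array([-u[1],u[0]]);v=p@n
print('ends',ends,'axis',u,np.degrees(np.arctan2(u[1],u[0])),'len',np.ptp(q),'v',v.mean(),'wing v range',np.ptp(v[q>q.max()-.05]),'skirt',np.ptp(v[q<q.min()+.025]))
mid=(q.max()+q.min())/2; g=u*(mid+.015)+n*((v[q>q.max()-.05]).mean()+ (v[q<q.min()+.025]).mean())/2
print('grip',g)
# cam disc in top: yellowish vs plate
c=T['px'][130:200,284:344].astype(int); m=((c.min(2)>110)&(c[...,2]-c[...,0]>5)).astype(np.uint8)
k,l,st,ce=cv2.connectedComponentsWithStats(m);i=1+np.argmax(st[1:,4]);print(st[i])
P=plane(T,np.argwhere(l==i)[:,::-1]+[284,130],.108)[:,:2]
(cx,cy),_=cv2.minEnclosingCircle(P.astype(np.float32)*1000)[0:2]
ctr=np.median(P,0)
for _ in range(20):
    r=np.linalg.norm(P-ctr,axis=1); ctr=P[r<.040].mean(0)
r=np.linalg.norm(P-ctr,axis=1);print('cam',ctr,'n',len(P),'nose',[(np.round(np.degrees(np.arctan2(*(a-ctr)[::-1])),1),round(b,3)) for a,b in zip(P[r>.042],r[r>.042])])
# head in side & crop: centre of head top (509,347) crop scale 4, off 250,214
hs=[250+509/4-.37,214+(349-300)/4-.37]
print('head side @.119+',plane(S,[hs],.124))
# dark features
for nm,(u_,v_) in {'obstacles':(0,0)}.items():
  for a in [(350,295),(370,380),(280,420),(213,332),(397,300),(490,275),(480,440),(580,390),(380,350)]: print(a,plane(T,[[a[0]*.64,a[1]*.64]],.02)[0,:2].round(3))
E
```

```text
rim corner (array([0.44839361, 0.1503922 , 0.05160921]), np.float64(0.0034345099182483125))
rim corner (array([0.40802238, 0.17207326, 0.04867282]), np.float64(0.00018881665044265264))
otsu 109.0 [  8   8  30  20 235]
ends [[0.47484109 0.2502842 ]
 [0.42754102 0.1614256 ]] axis [0.4840621  0.87503365] 61.04895829817679 len 0.10077041056468117 v -0.29513901761698963 wing v range 0.01435028985146719 skirt 0.04982514559260476
grip [0.45793808 0.21813145]
[ 18  31  24  28 427]
cam [ 0.57836431 -0.18404452] n 427 nose [(np.float64(0.8), np.float64(0.051)), (np.float64(-2.9), np.float64(0.051)), (np.float64(-6.6), np.float64(0.051)), (np.float64(1.0), np.float64(0.047)), (np.float64(-3.0), np.float64(0.047)), (np.float64(-6.9), np.float64(0.048)), (np.float64(1.2), np.float64(0.044)), (np.float64(-3.0), np.float64(0.044)), (np.float64(-7.3), np.float64(0.044))]
head side @.119+ [[ 0.81771377 -0.18195572  0.124     ]]
(350, 295) [0.553 0.117]
(370, 380) [0.364 0.074]
(280, 420) [0.28  0.272]
(213, 332) [0.475 0.422]
(397, 300) [0.54  0.013]
(490, 275) [ 0.592 -0.195]
(480, 440) [ 0.231 -0.163]
(580, 390) [ 0.336 -0.384]
(380, 350) [0.429 0.052]
```

```bash
cat >> h.py <<'E'
U=np.array([0,0,1.])
def pose(az,tilt):  # tool y at azimuth az(deg) level; tilt = turn about tool y (deg) from straight down
    y=np.array([np.cos(np.radians(az)),np.sin(np.radians(az)),0]);z=-U
    return R.from_matrix(np.c_[np.cross(y,z),y,z])*R.from_euler('y',tilt,degrees=True)
def now():
    o=bot.get_obs(); q=o['tool_rot']; return o,np.array(o['eef_pos']),R.from_quat([*q[1:],q[0]])
def plan(p,r,nr=None,start=None):   # rotate first, then shift in the new tool axes
    if start is None: o,p0,r0=now()
    else: p0,r0=start
    w=(r0.inv()*r).as_rotvec(); d=r.inv().apply(np.array(p)-p0)*1000
    print('rot',w.round(3),'rows',np.ceil(np.linalg.norm(w)/.18),'then shift mm',d.round(1),'| shift in present axes',(r0.inv().apply(np.array(p)-p0)*1000).round(1))
    return np.array(p),r
E
python3 - <<'E'
from h import *
import pickle
C=pickle.load(open('c0.pkl','rb'));T,S=C['top'],C['side']
hs=[250+109/4-.37,214+(349-300)/4-.37]
for z in(.119,.124,.13):print('head side',plane(S,[hs],z))
# dark slot in top
c=T['px'][160:192,296:328].astype(int).min(2);m=c<110;q=np.argwhere(m)[:,::-1]+[296,160]
print('dark',q.tolist()); print(plane(T,[q.mean(0)],.12))
u=np.array([np.cos(np.radians(61)),np.sin(np.radians(61)),0]);g=np.array([.458,.218,.025])
r=pose(-29,-45); t=g+.008*u; t[2]=.034
zz=r.apply([0,0,1])
a=plan(t-.12*zz,r); plan(t,r,start=a)
E
```

```text
head side [[ 0.5787796  -0.18098461  0.119     ]]
head side [[ 0.57809251 -0.18864393  0.124     ]]
head side [[ 0.577268  -0.1978351  0.13     ]]
dark [[314, 173], [314, 174], [315, 174], [314, 175], [315, 175], [314, 176], [315, 176], [314, 177], [315, 177], [313, 178], [314, 178], [315, 178], [313, 179], [314, 179], [315, 179], [314, 180]]
[[ 0.57502058 -0.18423455  0.12      ]]
rot [ 0.635 -0.599  1.536] rows 10.0 then shift mm [-24.2 333.5 213.1] | shift in present axes [-323.3 -186.4  133.9]
rot [0. 0. 0.] rows 0.0 then shift mm [ -0.   0. 120.] | shift in present axes [ -0.   0. 120.]
```

Emit:
{"op": "drive_tool", "data": {
  "series": [1,0,0,0,0.0635,-0.0599,0.1536,1,0,0,0,0.0635,-0.0599,0.1536,1,0,0,0,0.0635,-0.0599,0.1536,1,0,0,0,0.0635,-0.0599,0.1536,1,0,0,0,0.0635,-0.0599,0.1536,1,0,0,0,0.0635,-0.0599,0.1536,1,0,0,0,0.0635,-0.0599,0.1536,1,0,0,0,0.0635,-0.0599,0.1536,1,0,0,0,0.0635,-0.0599,0.1536,1,0,0,0,0.0635,-0.0599,0.1536],
  "force": 40
}}

```text
t: 1.35
eef_pos: [0.2768, 0.5969, 0.2471]
tool_rot: [0.164, 0.8, 0.492, -0.301]
contact_force: [-0.5, -1.1, -1.1]
gripper_width: 1.0
```

Emit:
{"op": "drive_tool", "data": {
  "series": [1,-2.7,37,23.7,0,0,0,1,-2.7,37,23.7,0,0,0,1,-2.7,37,23.7,0,0,0,1,-2.7,37,23.7,0,0,0,1,-2.7,37,23.7,0,0,0,1,-2.7,37,23.7,0,0,0,1,-2.7,37,23.7,0,0,0,1,-2.7,37,23.7,0,0,0,1,-2.7,37,23.7,0,0,0,1,0,0,0,0,0,0]
}}

```text
t: 2.6
eef_pos: [0.5057, 0.2987, 0.0959]
tool_rot: [0.171, 0.805, 0.485, -0.296]
contact_force: [0.7, 0.1, 0.6]
gripper_width: 1.003
```

```bash
python3 - <<'E'
from h import *
o,p,r=now();print(o['t'],p,o['q'].round(2),o['contact_force'])
u=np.array([np.cos(np.radians(61)),np.sin(np.radians(61)),0]);g=np.array([.458,.218,.025])
r=pose(-29,-45); t=g+.008*u; t[2]=.034
a=plan(t-.12*r.apply([0,0,1]),r); plan(t,r)
E
```

```text
2.6 [0.50573536 0.29868073 0.09590916] [-0.94  0.88  0.33  1.47  0.02  1.48 -1.14] [0.69368144 0.06963483 0.58287006]
rot [ 0.002 -0.088  0.02 ] rows 1.0 then shift mm [-16.8  -2.6 -15.6] | shift in present axes [-15.3  -2.9 -17. ]
rot [ 0.002 -0.088  0.02 ] rows 1.0 then shift mm [-16.8  -2.6 104.4] | shift in present axes [-25.8  -3.3 102.5]
```

Emit:
{"op": "drive_tool", "data": {
  "series": [1,-15,-3,-10,0,-0.088,0.02,1,0,0,0,0,0,0]
}}

```text
t: 2.85
eef_pos: [0.4989, 0.3022, 0.1138]
tool_rot: [0.194, 0.794, 0.474, -0.327]
contact_force: [-0.3, -0.7, 0.3]
gripper_width: 0.998
```

```bash
python3 - <<'E'
from h import *
u=np.array([np.cos(np.radians(61)),np.sin(np.radians(61)),0]);g=np.array([.458,.218,.025])
r=pose(-29,-45); t=g+.008*u; t[2]=.034
plan(t,r)
c=cam('side');im=c['px'][130:250,150:310];cv2.imwrite('pics/s1.png',cv2.resize(im,(800,600),interpolation=cv2.INTER_CUBIC))
E
```

```text
rot [ 0.006 -0.005  0.008] rows 1.0 then shift mm [ -4.    5.  116.9] | shift in present axes [ -4.7   4.3 116.9]
```

View pics/s1.png

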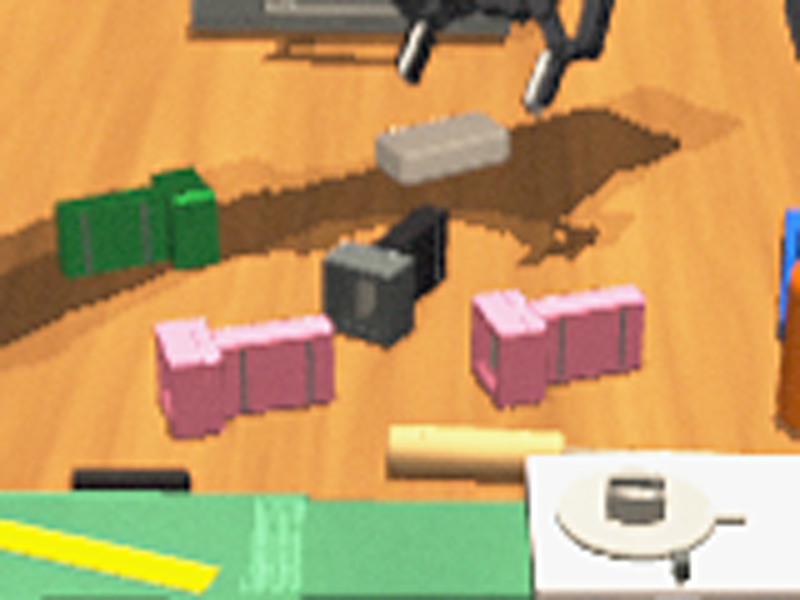

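The gripper is open and tilted behind the key, whose wing is at (430,245) in the crop, and the path in is clear. I'll close in now.

Emit:
{"op": "drive_tool", "data": {
  "series": [1,-4,4,23,0,0,0,1,0,0,24,0,0,0,1,0,0,24,0,0,0,1,0,0,24,0,0,0,1,0,0,21,0,0,0,1,0,0,0,0,0,0,-1,0,0,0,0,0,0,-1,0,0,0,0,0,0,-1,0,0,0,0,0,0,-1,0,0,0,0,0,0,-1,0,0,0,0,0,0,-1,0,0,0,0,0,0],
  "force": 50
}}

```text
t: 4.4
eef_pos: [0.4627, 0.2246, 0.0351]
tool_rot: [0.194, 0.795, 0.472, -0.327]
contact_force: [0.1, 2.0, 4.8]
gripper_width: 0.226
```

```bash
python3 - <<'E'
from h import *
o,p,r=now();print(o['t'],p,o['gripper_width'],o['contact_force'])
u=np.array([np.cos(np.radians(61)),np.sin(np.radians(61)),0]);g=np.array([.458,.218,.025])
print('TCP rel grip along u',(p-g)@u,'err')
# lift, stand: tilt +45, place at x,y
for az in(-29,-50,-64):
  a=plan(p+[0,0,.1],pose(az,-45)); print(az)
E
```

```text
4.4 [0.46270585 0.22458523 0.03505976] 0.2259655911210807 [0.07634614 1.98852754 4.76352781]
TCP rel grip along u 0.008041014431379135 err
rot [ 0.005 -0.005  0.006] rows 1.0 then shift mm [-70.7  -0.  -70.7] | shift in present axes [-70.4  -0.  -71.1]
-29
rot [ 0.264 -0.005  0.265] rows 3.0 then shift mm [-70.7   0.  -70.7] | shift in present axes [-70.4  -0.  -71.1]
-50
rot [ 0.436 -0.005  0.439] rows 4.0 then shift mm [-70.7   0.  -70.7] | shift in present axes [-70.4  -0.  -71.1]
-64
```

Emit:
{"op": "drive_tool", "data": {
  "series": [-1,-18,0,-18,0,0,0,-1,-18,0,-18,0,0,0,-1,-18,0,-18,0,0,0,-1,-18,0,-18,0,0,0,-1,0,0,0,0,0,0]
}}

```text
t: 5.03
eef_pos: [0.4634, 0.2242, 0.1386]
tool_rot: [0.194, 0.796, 0.472, -0.325]
contact_force: [-0.4, -0.0, -3.1]
gripper_width: 0.226
```

Emit:
{"op": "drive_tool", "data": {
  "series": [-1,0,0,0,0,0.13,0,-1,0,0,0,0,0.13,0,-1,0,0,0,0,0.13,0,-1,0,0,0,0,0.13,0,-1,0,0,0,0,0.13,0,-1,0,0,0,0,0.13,0,-1,0,0,0,0,0.13,0,-1,0,0,0,0,0.13,0,-1,0,0,0,0,0.13,0,-1,0,0,0,0,0.13,0,-1,0,0,0,0,0.13,0,-1,0,0,0,0,0.13,0]
}}

```text
t: 6.52
eef_pos: [0.4603, 0.226, 0.1313]
tool_rot: [-0.167, 0.817, 0.491, 0.254]
contact_force: [-0.2, 0.1, -3.5]
gripper_width: 0.227
```

```bash
python3 - <<'E'
from h import *
o,p,r=now();print(o['t'],p,o['gripper_width'],o['contact_force'],o['q'].round(2))
plan([p[0],p[1],.073],pose(-29,45))
c=cam('side');im=c['px'][90:210,150:310];cv2.imwrite('pics/s2.png',cv2.resize(im,(800,600),interpolation=cv2.INTER_CUBIC))
E
```

```text
6.525 [0.4603105  0.22602144 0.13127394] 0.2265533081659014 [-0.15509988  0.14894266 -3.51938924] [ 0.25  0.39 -0.66  2.31 -1.25  0.2   0.39]
rot [-0.034  0.169  0.005] rows 1.0 then shift mm [-41.2  -0.   41.2] | shift in present axes [-33.7   1.3  47.5]
```

View pics/s2.png

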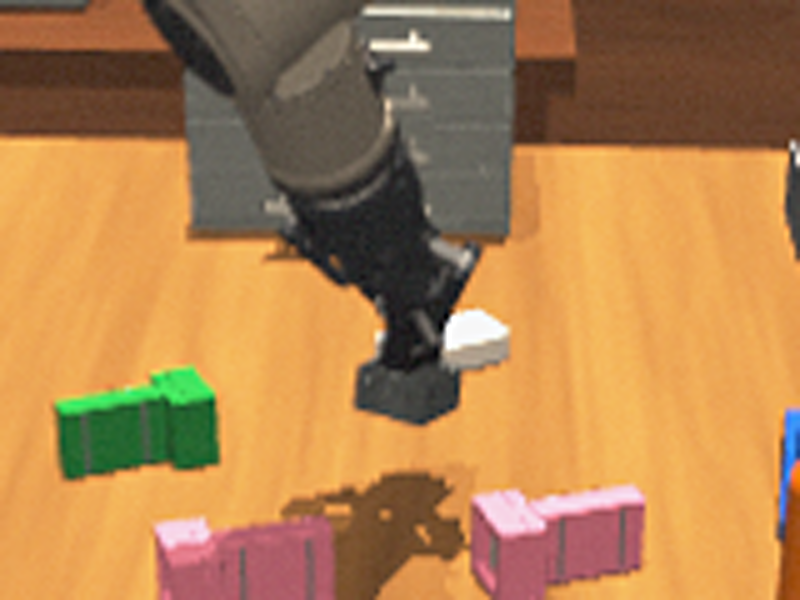

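The key hangs nearly upright (tilt about 0.17 left), with several joints near their limits. I'll move farther out, finish the turn and then lower.

```bash
python3 - <<'E'
from h import *
o,p,r=now()
plan([.53,.25,.14],r);plan([.53,.25,.14],pose(-29,45))
E
```

```text
rot [0. 0. 0.] rows 0.0 then shift mm [52.5 47.  24.5] | shift in present axes [52.5 47.  24.5]
rot [-0.03   0.167 -0.002] rows 1.0 then shift mm [47.4 46.2 34.3] | shift in present axes [52.5 47.  24.5]
```

Emit:
{"op": "drive_tool", "data": {
  "series": [-1,13,12,6,0,0,0,-1,13,12,6,0,0,0,-1,13,12,6,0,0,0,-1,13,11,6,0,0,0,-1,0,0,0,-0.015,0.085,0,-1,0,0,0,-0.015,0.085,0,-1,0,0,0,0,0,0]
}}

```text
t: 7.45
eef_pos: [0.537, 0.2464, 0.1494]
tool_rot: [-0.198, 0.798, 0.474, 0.314]
contact_force: [-0.7, 0.0, -2.4]
gripper_width: 0.23
```

```bash
python3 - <<'E'
from h import *
o,p,r=now();print(o['t'],p,o['q'].round(2))
plan([p[0],p[1],.074],pose(-29,45))
E
```

```text
7.45 [0.53703263 0.24637979 0.14938287] [ 0.41  0.54 -0.83  2.19 -1.36  0.17  0.59]
rot [-0.023  0.026 -0.002] rows 1.0 then shift mm [-53.3  -0.   53.3] | shift in present axes [-51.9   1.3  54.6]
```

Emit:
{"op": "drive_tool", "data": {
  "series": [-1,0,0,0,-0.11,0,0.11,-1,0,0,0,-0.11,0,0.11,-1,0,0,0,-0.11,0,0.11,-1,0,0,0,-0.11,0,0.11,-1,0,0,0,0,0,0]
}}

```text
t: 8.07
eef_pos: [0.556, 0.236, 0.1917]
tool_rot: [-0.12, 0.893, 0.318, 0.295]
contact_force: [-0.8, -0.2, -1.8]
gripper_width: 0.229
```

```bash
python3 - <<'E'
from h import *
o,p,r=now();print(o['t'],p,o['q'].round(2))
y=r.apply([0,1,0]);az=np.degrees(np.arctan2(y[1],y[0]));print(az,y[2])
plan([p[0],p[1],.09],pose(az,45))
E
```

```text
8.075 [0.55603713 0.23595731 0.19167186] [-0.33  0.27 -0.09  2.22 -1.36  0.17  0.01]
-50.23231415095343 -0.026022341154616047
rot [-0.02   0.137 -0.017] rows 1.0 then shift mm [-71.9  -0.   71.9] | shift in present axes [-61.4   2.6  81. ]
```

Tilting outward hits the wrist limits (q5 and q6). I'll go back to tool-down, yaw half a turn, and tilt so the tool points towards the robot, which was comfortable before.

Emit:
{"op": "drive_tool", "data": {
  "series": [-1,0,0,0,0,-0.12,0,-1,0,0,0,0,-0.12,0,-1,0,0,0,0,-0.12,0,-1,0,0,0,0,-0.12,0,-1,0,0,0,0,-0.12,0,-1,0,0,0,0,0,0]
}}

```text
t: 8.82
eef_pos: [0.5595, 0.2404, 0.1899]
tool_rot: [-0.048, 0.936, 0.342, 0.067]
contact_force: [-0.2, -0.2, -2.2]
gripper_width: 0.228
```

```bash
python3 - <<'E'
from h import *
o,p,r=now();print(o['t'],p,o['q'].round(2))
plan([.57,.25,.2],pose(30,0)); plan([.57,.25,.2],pose(130,0),start=(p,pose(30,0)))
E
```

```text
8.825 [0.55945399 0.2404094  0.18989097] [-0.88  0.41  0.53  1.91 -0.43  0.77 -0.98]
rot [ 0.074 -0.164 -1.391] rows 8.0 then shift mm [  3.   13.9 -10.1] | shift in present axes [15.7 -0.9 -7.7]
rot [ 0.     0.    -1.745] rows 10.0 then shift mm [-14.2   0.6 -10.1] | shift in present axes [  3.   13.9 -10.1]
```

Emit:
{"op": "drive_tool", "data": {
  "series": [-1,0,0,-1,0.009,-0.02,-0.174,-1,0,0,-1,0.009,-0.02,-0.174,-1,0,0,-1,0.009,-0.02,-0.174,-1,0,0,-1,0.009,-0.02,-0.174,-1,0,0,-1,0.009,-0.02,-0.174,-1,0,0,-1,0.009,-0.02,-0.174,-1,0,0,-1,0.009,-0.02,-0.174,-1,0,0,-1,0.009,-0.02,-0.174]
}}

```text
t: 9.82
eef_pos: [0.5575, 0.237, 0.1976]
tool_rot: [-0.001, 0.498, 0.867, 0.002]
contact_force: [0.3, -0.0, -2.0]
gripper_width: 0.226
```

Emit:
{"op": "drive_tool", "data": {
  "series": [-1,0,0,0,0,0,-0.175,-1,0,0,0,0,0,-0.175,-1,0,0,0,0,0,-0.175,-1,0,0,0,0,0,-0.175,-1,0,0,0,0,0,-0.175,-1,0,0,0,0,0,-0.175,-1,0,0,0,0,0,-0.175,-1,0,0,0,0,0,-0.175,-1,0,0,0,0,0,-0.175,-1,0,0,0,0,0,-0.175,-1,0,0,0,0,0,0]
}}

```text
t: 11.2
eef_pos: [0.5575, 0.237, 0.1978]
tool_rot: [0.001, -0.343, 0.939, 0.002]
contact_force: [0.4, 0.3, -1.6]
gripper_width: 0.228
```

```bash
python3 - <<'E'
from h import *
o,p,r=now();print(o['t'],p,o['q'].round(2))
plan([.55,.25,.15],pose(120,45))
E
```

```text
11.2 [0.5575121  0.23696563 0.19779558] [-0.4   0.42 -0.13  1.78  0.06  0.94  1.71]
rot [-0.066  0.787  0.168] rows 5.0 then shift mm [-33.8  15.   33.8] | shift in present axes [-2.4 14.7 47.8]
```

Emit:
{"op": "drive_tool", "data": {
  "series": [-1,0,0,0,-0.013,0.157,0.034,-1,0,0,0,-0.013,0.157,0.034,-1,0,0,0,-0.013,0.157,0.034,-1,0,0,0,-0.013,0.157,0.034,-1,0,0,0,-0.013,0.157,0.034,-1,-10,5,10,0,0,0,-1,-10,5,10,0,0,0,-1,-10,5,10,0,0,0,-1,0,0,0,0,0,0]
}}

```text
t: 12.32
eef_pos: [0.5498, 0.2513, 0.1552]
tool_rot: [-0.369, -0.24, 0.893, -0.101]
contact_force: [-0.2, 0.5, -2.0]
gripper_width: 0.228
```

```bash
python3 - <<'E'
from h import *
o,p,r=now();print(o['t'],p,o['q'].round(2),o['contact_force'])
plan([p[0],p[1],.073],pose(120,45))
c=cam('side');im=c['px'][90:210,190:350];cv2.imwrite('pics/s3.png',cv2.resize(im,(800,600),interpolation=cv2.INTER_CUBIC))
E
```

```text
12.325 [0.54978348 0.25133143 0.15519304] [-0.51  0.89 -0.04  1.26  0.02  1.78  1.54] [-0.20916219  0.50768779 -2.02835476]
rot [-0.004  0.001 -0.001] rows 1.0 then shift mm [-58.1   0.   58.1] | shift in present axes [-58.    0.2  58.2]
```

View pics/s3.png

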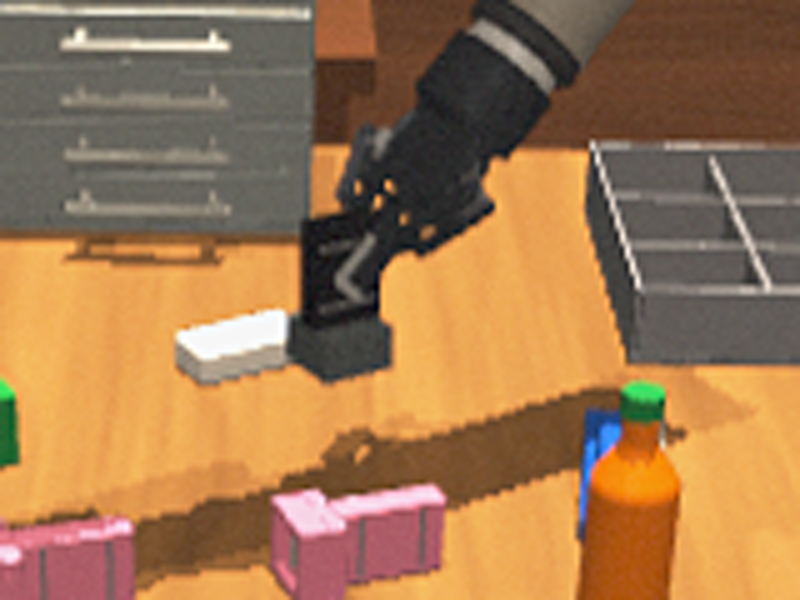

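The key is upright in the grip at (345,300) and the area below is clear. Lowering it until it touches.

Emit:
{"op": "drive_tool", "data": {
  "series": [-1,-17,0,17,0,0,0,-1,-17,0,17,0,0,0,-1,-14,0,14,0,0,0,-1,-5,0,5,0,0,0,-1,0,0,0,0,0,0]
}}

```text
t: 13.0
eef_pos: [0.5509, 0.2507, 0.08]
tool_rot: [-0.369, -0.239, 0.893, -0.101]
contact_force: [0.6, 0.2, -2.9]
gripper_width: 0.232
```

Emit:
{"op": "drive_tool", "data": {
  "series": [-1,-2,0,2,0,0,0,-1,-1,0,1,0,0,0,-1,0,0,0,0,0,0]
}}

```text
t: 13.38
eef_pos: [0.5512, 0.2508, 0.0768]
tool_rot: [-0.368, -0.239, 0.893, -0.101]
contact_force: [-0.0, 0.0, -2.4]
gripper_width: 0.225
```

Emit:
{"op": "drive_tool", "data": {
  "series": [-1,-1,0,1,0,0,0,-1,-1,0,1,0,0,0,-1,0,0,0,0,0,0]
}}

```text
t: 13.75
eef_pos: [0.551, 0.2508, 0.0734]
tool_rot: [-0.368, -0.239, 0.893, -0.101]
contact_force: [1.1, 0.4, -1.6]
gripper_width: 0.23
```

Emit:
{"op": "drive_tool", "data": {
  "series": [-1,-0.7,0,0.7,0,0,0,-1,0,0,0,0,0,0]
}}

```text
t: 14.0
eef_pos: [0.5511, 0.2508, 0.0725]
tool_rot: [-0.368, -0.239, 0.893, -0.101]
contact_force: [-0.4, 0.0, -2.4]
gripper_width: 0.229
```

Emit:
{"op": "drive_tool", "data": {
  "series": [-1,-0.7,0,0.7,0,0,0,-1,0,0,0,0,0,0]
}}

```text
t: 14.25
eef_pos: [0.5511, 0.2508, 0.0715]
tool_rot: [-0.368, -0.239, 0.893, -0.101]
contact_force: [0.3, -0.6, -2.2]
gripper_width: 0.229
```

Emit:
{"op": "drive_tool", "data": {
  "series": [-1,-0.7,0,0.7,0,0,0,-1,0,0,0,0,0,0]
}}

```text
t: 14.5
eef_pos: [0.5512, 0.2508, 0.0711]
tool_rot: [-0.368, -0.239, 0.893, -0.101]
contact_force: [-0.2, 0.6, 0.5]
gripper_width: 0.226
```

Emit:
{"op": "drive_tool", "data": {
  "series": [-1,-0.5,0,0.5,0,0,0,-0.4,0,0,0,0,0,0,-0.2,0,0,0,0,0,0,0,0,0,0,0,0,0,0.5,0,0,0,0,0,0,1,0,0,0,0,0,0,1,0,0,0,0,0,0]
}}

```text
t: 15.38
eef_pos: [0.5511, 0.2508, 0.0699]
tool_rot: [-0.368, -0.239, 0.893, -0.101]
contact_force: [0.7, -0.1, 0.4]
gripper_width: 1.0
```

Emit:
{"op": "drive_tool", "data": {
  "series": [1,0,0,-20,0,0,0,1,0,0,-40,0,0,0,1,0,0,-50,0,0,0,1,0,0,-40,0,0,0,1,0,0,0,0,0,0]
}}

```text
t: 16.0
eef_pos: [0.6466, 0.3211, 0.2176]
tool_rot: [-0.293, -0.256, 0.917, -0.089]
contact_force: [0.5, 0.3, -0.8]
gripper_width: 1.002
```

```bash
python3 - <<'E'
from h import *
import pickle
C={n:cam(n) for n in('side','top')};pickle.dump(C,open('c1.pkl','wb'))
o,p,r=now();print(o['t'],p,o['contact_force'])
for z in (.02,.1): print(proj(C['top'],[.551,.251,z]),proj(C['side'],[.551,.251,z]))
t=C['top']['px'];s=C['side']['px']
a=proj(C['top'],[.551,.251,.05])[0].astype(int);b=proj(C['side'],[.551,.251,.05])[0].astype(int)
print(a,b)
z=lambda im,c:cv2.resize(im[c[1]-30:c[1]+30,c[0]-30:c[0]+30],(400,400),interpolation=cv2.INTER_CUBIC)
cv2.imwrite('pics/st.png',np.hstack([z(t,a),z(s,b)]))
E
```

```text
16.1 [0.64426175 0.31782847 0.21146236] [-0.368162    0.09179299 -0.24192073]
[[185.6554703  189.86710776]] [[259.49892418 178.77138808]]
[[181.20530593 187.05393011]] [[260.33116069 156.57076818]]
[184 188] [259 170]
```

View pics/st.png

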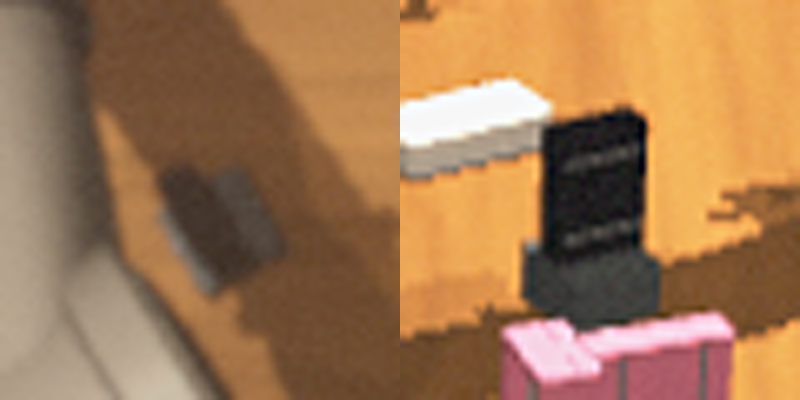

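The key stands upright by itself (top crop centre about (205,228); side view vertical). Next: work out its position and plan the top-down grasp.

```bash
python3 - <<'E'
from h import *
import pickle
C=pickle.load(open('c1.pkl','rb'));T=C['top'];S=C['side']
tp=lambda x,y:[154+x/6.667-.43,158+y/6.667-.43]
sp=lambda x,y:[229+(x-400)/6.667-.43,140+y/6.667-.43]
print(plane(T,[tp(205,228),tp(175,170),tp(235,285)],.1))
print('top centre tri',tri(T,tp(205,228),S,sp(595,122)))
# skirt: front-bottom corner and top corners
print('side foot',plane(S,[sp(590,325)],0),plane(S,[sp(593,262)],.03))
g=[.543,.246]
a=plan([*g,.2],pose(120,0))
E
```

```text
[[0.53521762 0.24066601 0.1       ]
 [0.56430703 0.25564288 0.1       ]
 [0.50676363 0.2257631  0.1       ]]
top centre tri (array([0.5390423 , 0.24091963, 0.09947529]), np.float64(0.007481152824664692))
side foot [[0.54308112 0.22199871 0.        ]] [[0.54378129 0.23081375 0.03      ]]
rot [-0.022 -0.636  0.018] rows 4.0 then shift mm [123.6 -11.6  11.5] | shift in present axes [92.7 -8.5 82.9]
```

Emit:
{"op": "drive_tool", "data": {
  "series": [1,0,0,0,-0.005,-0.159,0.004,1,0,0,0,-0.005,-0.159,0.004,1,0,0,0,-0.005,-0.159,0.004,1,0,0,0,-0.005,-0.159,0.004,1,32,-3,3,0,0,0,1,32,-3,3,0,0,0,1,32,-3,3,0,0,0,1,32,-3,3,0,0,0,1,0,0,0,0,0,0]
}}

```text
t: 17.23
eef_pos: [0.5366, 0.2396, 0.1964]
tool_rot: [-0.004, -0.259, 0.966, -0.003]
contact_force: [1.1, 0.9, 0.1]
gripper_width: 1.0
```

```bash
python3 - <<'E'
from h import *
o,p,r=now();print(o['t'],p,o['q'].round(2))
plan([.539,.243,.078],pose(120,0))
E
```

```text
17.225 [0.53657314 0.23964035 0.19636892] [-0.4   0.41 -0.17  1.81  0.09  0.94  1.49]
rot [-0.003 -0.009  0.   ] rows 1.0 then shift mm [ -3.8   1.7 118.4] | shift in present axes [ -4.8   2.1 118.3]
```

Emit:
{"op": "drive_tool", "data": {
  "series": [1,-4,2,20,-0.003,-0.009,0,1,0,0,25,0,0,0,1,0,0,25,0,0,0,1,0,0,25,0,0,0,1,0,0,23,0,0,0,1,0,0,0,0,0,0,-1,0,0,0,0,0,0,-1,0,0,0,0,0,0,-1,0,0,0,0,0,0,-1,0,0,0,0,0,0,-1,0,0,0,0,0,0,-1,0,0,0,0,0,0],
  "force": 60
}}

```text
t: 18.73
eef_pos: [0.5426, 0.2466, 0.0807]
tool_rot: [0.003, -0.26, 0.966, 0.001]
contact_force: [-0.2, -0.1, 5.2]
gripper_width: 0.228
```

Emit:
{"op": "drive_tool", "data": {
  "series": [-1,0,0,-30,0,0,0,-1,0,0,-40,0,0,0,-1,0,0,-40,0,0,0,-1,0,0,-40,0,0,0,-1,0,0,0,0,0,0]
}}

```text
t: 19.35
eef_pos: [0.5428, 0.2469, 0.233]
tool_rot: [0.006, -0.26, 0.966, 0.002]
contact_force: [-0.8, 0.7, -3.3]
gripper_width: 0.228
```

```bash
python3 - <<'E'
from h import *
o,p,r=now();print(o['t'],p,o['gripper_width'],o['contact_force'])
a=plan([p[0],p[1],.23],pose(88,0));plan([.578,-.185,.23],pose(88,0),start=a)
E
```

```text
19.35 [0.54282005 0.246934   0.23303013] 0.22763812890994303 [-0.79812689  0.68303947 -3.25374348]
rot [0.003 0.011 0.56 ] rows 4.0 then shift mm [0. 0. 3.] | shift in present axes [ 0. -0.  3.]
rot [0. 0. 0.] rows 0.0 then shift mm [ -50.2 -430.4    0. ] | shift in present axes [ -50.2 -430.4    0. ]
```

Emit:
{"op": "drive_tool", "data": {
  "series": [-1,0,0,0,0,0.003,0.14,-1,0,0,0,0,0.003,0.14,-1,0,0,0,0,0.003,0.14,-1,0,0,0,0,0.003,0.14]
}}

```text
t: 19.85
eef_pos: [0.5403, 0.2454, 0.2278]
tool_rot: [-0.005, 0.02, 1.0, -0.001]
contact_force: [0.2, 0.2, -1.8]
gripper_width: 0.224
```

Emit:
{"op": "drive_tool", "data": {
  "series": [-1,-5,-39,0,0,0,0,-1,-5,-39,0,0,0,0,-1,-5,-39,0,0,0,0,-1,-5,-39,0,0,0,0,-1,-5,-39,0,0,0,0,-1,-5,-39,0,0,0,0,-1,-5,-39,0,0,0,0,-1,-5,-39,0,0,0,0,-1,-5,-39,0,0,0,0,-1,-5,-39,0,0,0,0,-1,0,-39,0,0,0,0,-1,0,0,0,0,0,0]
}}

```text
t: 21.35
eef_pos: [0.5744, -0.1888, 0.2277]
tool_rot: [-0.005, 0.021, 1.0, -0.001]
contact_force: [-0.8, 1.0, -2.1]
gripper_width: 0.228
```

```bash
python3 - <<'E'
from h import *
import pickle
o,p,r=now();print(o['t'],p,o['q'].round(2))
plan([.578,-.185,.22],pose(87,0))
C={n:cam(n) for n in('side','top')};pickle.dump(C,open('c2.pkl','wb'))
c=C['side'];im=c['px'][150:255,220:360];cv2.imwrite('pics/s5.png',cv2.resize(im,(800,600),interpolation=cv2.INTER_CUBIC))
# predicted pixel of cam axis
print(proj(c,[[.578,-.185,.108],[.578,-.185,.124],[.578,-.185,.15]]))
E
```

```text
21.35 [ 0.57440271 -0.18883781  0.22766799] [ 0.13  0.39  0.1   1.76 -0.04  1.01  1.78]
rot [-0.002 -0.01   0.011] rows 1.0 then shift mm [-3.4  4.   7.7] | shift in present axes [-3.5  4.   7.6]
[[276.40783248 230.66891287]
 [276.75506703 225.03434326]
 [277.32904116 215.70422286]]
```

View pics/s5.png

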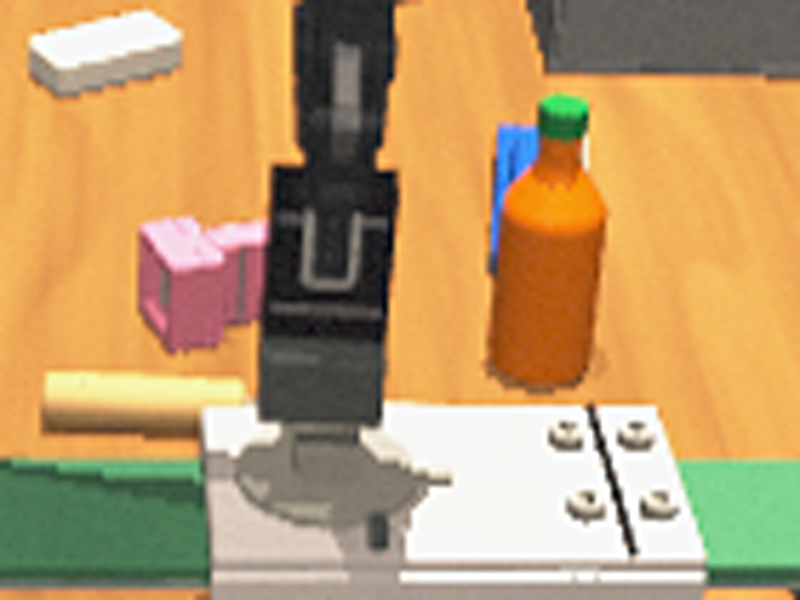

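The key hangs upright above the cam at (322,380), with the slotted head just below it. I'll correct the 3–4 mm offset and come down in small steps while watching the force.

Emit:
{"op": "drive_tool", "data": {
  "series": [-1,-3.3,4,0,-0.002,-0.01,0.01,-1,0,0,8,0,0,0,-1,0,0,8,0,0,0,-1,0,0,0,0,0,0]
}}

```text
t: 21.95
eef_pos: [0.5793, -0.1801, 0.2126]
tool_rot: [0.001, 0.022, 1.0, 0.001]
contact_force: [0.3, 0.3, -1.4]
gripper_width: 0.223
```

Emit:
{"op": "drive_tool", "data": {
  "series": [-1,0,0,3,0,0,0,-1,0,0,3,0,0,0,-1,0,0,2,0,0,0,-1,0,0,0,0,0,0]
}}

```text
t: 22.45
eef_pos: [0.5799, -0.1805, 0.2057]
tool_rot: [0.002, 0.022, 1.0, 0.001]
contact_force: [-0.1, -0.7, -2.9]
gripper_width: 0.225
```

Emit:
{"op": "drive_tool", "data": {
  "series": [-1,2,-4,0,0,0,0,-1,0,0,0,0,0,0]
}}

```text
t: 22.7
eef_pos: [0.5776, -0.1852, 0.2059]
tool_rot: [0.002, 0.023, 1.0, 0.001]
contact_force: [-0.5, 0.8, -1.9]
gripper_width: 0.223
```

Emit:
{"op": "drive_tool", "data": {
  "series": [-1,0,0,2,0,0,0,-1,0,0,2,0,0,0,-1,0,0,2,0,0,0,-1,0,0,0,0,0,0]
}}

```text
t: 23.2
eef_pos: [0.5778, -0.1843, 0.1995]
tool_rot: [0.002, 0.022, 1.0, 0.001]
contact_force: [-0.6, -0.5, -1.7]
gripper_width: 0.227
```

Emit:
{"op": "drive_tool", "data": {
  "series": [-1,0,0,2,0,0,0,-1,0,0,2,0,0,0,-1,0,0,2,0,0,0,-1,0,0,0,0,0,0]
}}

```text
t: 23.7
eef_pos: [0.5778, -0.1844, 0.1935]
tool_rot: [0.002, 0.022, 1.0, 0.001]
contact_force: [-0.2, 0.0, -1.9]
gripper_width: 0.226
```

Emit:
{"op": "drive_tool", "data": {
  "series": [-1,0,0,2,0,0,0,-1,0,0,1,0,0,0,-1,0,0,0,0,0,0]
}}

```text
t: 24.08
eef_pos: [0.5779, -0.1844, 0.1907]
tool_rot: [0.002, 0.022, 1.0, 0.001]
contact_force: [0.4, 0.4, -1.0]
gripper_width: 0.228
```

Emit:
{"op": "drive_tool", "data": {
  "series": [-1,0,0,1,0,0,0,-1,0,0,0.7,0,0,0,-1,0,0,0,0,0,0]
}}

```text
t: 24.45
eef_pos: [0.5779, -0.1844, 0.189]
tool_rot: [0.002, 0.022, 1.0, 0.001]
contact_force: [0.2, -0.1, -2.0]
gripper_width: 0.227
```

Emit:
{"op": "drive_tool", "data": {
  "series": [-1,0,0,0.5,0,0,0,-1,0,0,0,0,0,0,-1,0,0,0,0,0,0]
}}

```text
t: 24.82
eef_pos: [0.578, -0.1844, 0.1887]
tool_rot: [0.002, 0.022, 1.0, 0.001]
contact_force: [-1.5, -0.0, -1.2]
gripper_width: 0.227
```

Emit:
{"op": "drive_tool", "data": {
  "series": [-1,0,0,0,0,0,0.12,-1,0,0,0,0,0,0.12,-1,0,0,0,0,0,0.12,-1,0,0,0,0,0,0.12,-1,0,0,0,0,0,0.12,-1,0,0,0,0,0,0.12,-1,0,0,0,0,0,0]
}}

```text
t: 25.7
eef_pos: [0.578, -0.1845, 0.1888]
tool_rot: [0.002, 0.373, 0.928, 0.001]
contact_force: [-1.2, -1.0, 0.6]
gripper_width: 0.225
```

Emit:
{"op": "drive_tool", "data": {
  "series": [-1,0,0,0,0,0,0.12,-1,0,0,0,0,0,0.12,-1,0,0,0,0,0,0.12,-1,0,0,0,0,0,0.12,-1,0,0,0,0,0,0.12,-1,0,0,0,0,0,0.1,-1,0,0,0,0,0,0]
}}

```text
t: 26.58
eef_pos: [0.5785, -0.1844, 0.1888]
tool_rot: [0.001, 0.667, 0.745, 0.002]
contact_force: [1.0, -0.4, -0.4]
gripper_width: 0.226
```

```bash
python3 - <<'E'
from h import *
o,p,r=now();print(o['t'],p,o['contact_force'],o['torque'],o['q'].round(2)); y=r.apply([0,1,0]);print(np.degrees(np.arctan2(y[1],y[0])),r.apply([0,0,1]))
E
```

```text
26.575 [ 0.57848946 -0.18435271  0.18880591] [ 1.01335109 -0.43806153 -0.39644832] [-0.15060748 -0.28474587  0.03533732] [-0.11  0.46  0.42  1.81 -0.23  0.92  0.52]
6.259567233020093 [ 0.00468791  0.00143597 -0.99998798]
```

Emit:
{"op": "drive_tool", "data": {
  "series": [-1,0,0,0,0,0,0.05,-1,0,0,0,0,0,0.05,-1,0,0,0,0,0,0.05,-1,0,0,0,0,0,0,-1,0,0,0,0,0,0]
}}

```text
t: 27.2
eef_pos: [0.5785, -0.1844, 0.1888]
tool_rot: [0.001, 0.722, 0.692, 0.002]
contact_force: [2.9, -0.9, -0.6]
gripper_width: 0.224
```

```bash
cat > st.py <<'E'
from h import *
o,p,r=now();y=r.apply([0,1,0]);print(round(o['t'],2),p.round(4),o['contact_force'].round(2),o['torque'].round(3),'az',np.degrees(np.arctan2(y[1],y[0])).round(2),o['gripper_width'])
E
python3 st.py
```

```text
27.2 [ 0.5785 -0.1844  0.1888] [ 2.91 -0.91 -0.56] [-0.102 -0.649  0.131] az -2.37 0.22446390414550485
```

Emit:
{"op": "drive_tool", "data": {
  "series": [-1,0,0,0,0,0,0.04,-1,0,0,0,0,0,0.04,-1,0,0,0,0,0,0,-1,0,0,0,0,0,0]
}}

```text
t: 27.7
eef_pos: [0.5785, -0.1844, 0.1888]
tool_rot: [0.001, 0.749, 0.662, 0.002]
contact_force: [4.8, -1.0, -1.4]
gripper_width: 0.225
```

```bash
python3 st.py
```

```text
27.7 [ 0.5785 -0.1844  0.1888] [ 4.84 -0.96 -1.45] [-0.261 -1.248  0.067] az -7.08 0.22537368534450386
```

Emit:
{"op": "drive_tool", "data": {
  "series": [-1,0,0,0,0,0,0.04,-1,0,0,0,0,0,0.04,-1,0,0,0,0,0,0,-1,0,0,0,0,0,0]
}}

```text
t: 28.2
eef_pos: [0.5785, -0.1844, 0.1888]
tool_rot: [0.001, 0.776, 0.631, 0.002]
contact_force: [4.9, -0.8, -1.0]
gripper_width: 0.23
```

```bash
python3 st.py;python3 - <<'E'
from h import *
c=cam('side');im=c['px'][180:255,235:335];cv2.imwrite('pics/s6.png',cv2.resize(im,(800,600),interpolation=cv2.INTER_CUBIC))
E
```

```text
28.2 [ 0.5785 -0.1844  0.1888] [ 4.88 -0.77 -1.  ] [-0.269 -1.362  0.086] az -11.75 0.23020393505639364
```

View pics/s6.png

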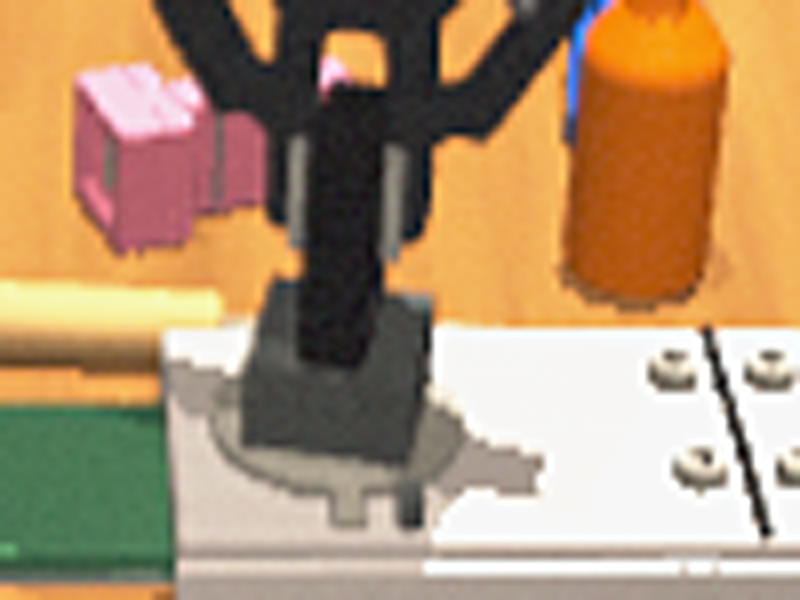

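The nose (348,505) now points across the ski. I'll add a little more turn to confirm the stop.

Emit:
{"op": "drive_tool", "data": {
  "series": [-1,0,0,0,0,0,0.04,-1,0,0,0,0,0,0.03,-1,0,0,0,0,0,0,-1,0,0,0,0,0,0]
}}

```text
t: 28.75
eef_pos: [0.5785, -0.1845, 0.1889]
tool_rot: [0.001, 0.797, 0.604, 0.002]
contact_force: [4.2, -0.1, -1.6]
gripper_width: 0.228
```

```bash
python3 st.py
```

```text
28.75 [ 0.5785 -0.1845  0.1889] [ 4.22 -0.09 -1.56] [-0.429 -1.325  0.653] az -15.67 0.22774709388622325
```

Turning torque rose to 0.65 N m, well above the cam's friction, so it is on the stop. I'll back off within the blade play and lift.

Emit:
{"op": "drive_tool", "data": {
  "series": [-1,0,0,0,0,0,-0.05,-1,0,0,0,0,0,-0.05,-1,0,0,0,0,0,-0.05,-1,0,0,0,0,0,0]
}}

```text
t: 29.25
eef_pos: [0.5781, -0.1843, 0.1888]
tool_rot: [0.001, 0.75, 0.661, 0.002]
contact_force: [3.6, -0.2, 1.0]
gripper_width: 0.228
```

```bash
python3 st.py
```

```text
29.25 [ 0.5781 -0.1843  0.1888] [ 3.64 -0.2   1.02] [-0.031 -1.07   0.065] az -7.19 0.22844704009789785
```

Emit:
{"op": "drive_tool", "data": {
  "series": [-1,0,0,-4,0,0,0,-1,0,0,-5,0,0,0,-1,0,0,-6,0,0,0,-1,0,0,-10,0,0,0,-1,0,0,-25,0,0,0,-1,0,0,-25,0,0,0,-1,0,0,0,0,0,0]
}}

```text
t: 30.12
eef_pos: [0.5782, -0.1852, 0.2657]
tool_rot: [0.002, 0.75, 0.662, 0.003]
contact_force: [0.1, 0.6, -2.0]
gripper_width: 0.225
```

```bash
python3 st.py;python3 - <<'E'
from h import *
o,p,r=now();
a=plan([p[0],p[1],.26],pose(90,0)); plan([.55,.25,.26],pose(90,0),start=a)
E
```

```text
30.12 [ 0.5782 -0.1852  0.2657] [ 0.06  0.55 -2.04] [ 0.008 -0.065 -0.012] az -7.14 0.22494710557173506
rot [ 0.007  0.004 -1.695] rows 10.0 then shift mm [0.  0.  5.7] | shift in present axes [-0.  -0.   5.7]
rot [0. 0. 0.] rows 0.0 then shift mm [ 28.2 435.2   0. ] | shift in present axes [ 28.2 435.2   0. ]
```

Emit:
{"op": "drive_tool", "data": {
  "series": [-1,-6,-48,0,0,0,0,-1,43,-5.4,0,0,0,0,-1,43,-5.4,0,0,0,0,-1,43,-5.4,0,0,0,0,-1,43,-5.4,0,0,0,0,-1,43,-5.4,0,0,0,0,-1,43,-5.4,0,0,0,0,-1,43,-5.4,0,0,0,0,-1,43,-5.4,0,0,0,0,-1,43,-5.4,0,0,0,0,-1,43,-5.4,0,0,0,0,-1,0,0,0,0,0,0]
}}

```text
t: 31.62
eef_pos: [0.527, 0.2532, 0.2626]
tool_rot: [-0.0, 0.747, 0.664, 0.001]
contact_force: [0.5, -0.3, -2.6]
gripper_width: 0.224
```

```bash
python3 st.py;python3 - <<'E'
from h import *
o,p,r=now();y=r.apply([0,1,0]);az=np.degrees(np.arctan2(y[1],y[0]))
plan([p[0],p[1],.081],pose(az,0))
C={n:cam(n) for n in('side','top')}
c=C['side']['px'];z=lambda im,s:cv2.resize(im,s,interpolation=cv2.INTER_CUBIC)
cv2.imwrite('pics/s7.png',np.hstack([z(c[205:265,240:320],(400,300)),z(c[90:180,190:310],(400,300))]))
E
```

```text
31.62 [0.527  0.2532 0.2626] [ 0.55 -0.31 -2.55] [-0.004  0.028 -0.031] az -6.73 0.22444652258794404
rot [ 0.001 -0.002  0.   ] rows 1.0 then shift mm [  0.    0.  181.6] | shift in present axes [-4.000e-01 -1.000e-01  1.816e+02]
```

View pics/s7.png

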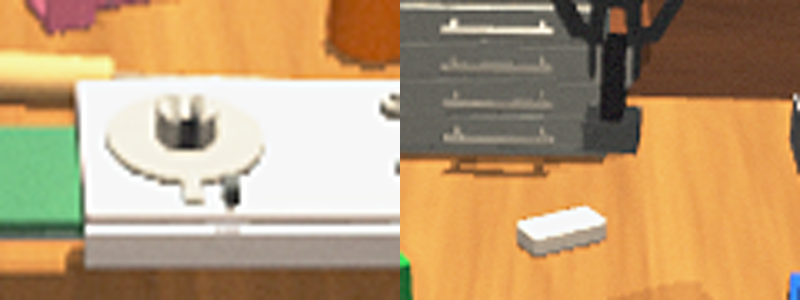

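The slot and nose (193,195) point across the ski, and the key hangs upright in the gripper. I'll check the nose angle by casting its ray, then lower the key.

Emit:
{"op": "drive_tool", "data": {
  "series": [-1,0,0,35,0,0,0,-1,0,0,40,0,0,0,-1,0,0,40,0,0,0,-1,0,0,35,0,0,0,-1,0,0,18,0,0,0,-1,0,0,8,0,0,0,-1,0,0,0,0,0,0]
}}

```text
t: 32.6
eef_pos: [0.5299, 0.2489, 0.0886]
tool_rot: [0.001, 0.75, 0.662, 0.002]
contact_force: [-0.5, 0.3, -2.2]
gripper_width: 0.225
```

```bash
python3 st.py;python3 - <<'E'
from h import *
c=cam('side')
q=plane(c,[[240+193/5-.4,205+195/5-.4],[240+187/5-.4,205+150/5-.4]],.1055);print(q, np.degrees(np.arctan2(q[0,1]+.1845,q[0,0]-.5785)))
E
```

```text
32.6 [0.5299 0.2489 0.0886] [-0.46  0.34 -2.17] [-0.019  0.018 -0.016] az -7.14 0.22485136570785175
[[ 0.57953246 -0.2344503   0.1055    ]
 [ 0.5788209  -0.1978954   0.1055    ]] -88.81588053685013
```

The nose is at −88.8° with the ski yawed about +1°, so the cam is seated. Set the key down.

Emit:
{"op": "drive_tool", "data": {
  "series": [-1,0,0,4,0,0,0,-1,0,0,2,0,0,0,-1,0,0,1,0,0,0,-1,0,0,0,0,0,0]
}}

```text
t: 33.15
eef_pos: [0.5295, 0.2492, 0.0812]
tool_rot: [0.0, 0.75, 0.662, 0.002]
contact_force: [0.3, -0.5, -1.5]
gripper_width: 0.223
```

Emit:
{"op": "drive_tool", "data": {
  "series": [-1,0,0,0.7,0,0,0,-1,0,0,0,0,0,0]
}}

```text
t: 33.4
eef_pos: [0.5297, 0.2493, 0.0809]
tool_rot: [0.0, 0.75, 0.662, 0.002]
contact_force: [-1.3, 1.2, 1.7]
gripper_width: 0.224
```

Contact. I'll open gently and withdraw straight up.

Emit:
{"op": "drive_tool", "data": {
  "series": [-0.4,0,0,0,0,0,0,-0.2,0,0,0,0,0,0,0.2,0,0,0,0,0,0,1,0,0,0,0,0,0,1,0,0,0,0,0,0,1,0,0,0,0,0,0,1,0,0,-20,0,0,0,1,0,0,-40,0,0,0,1,0,0,-50,0,0,0,1,0,0,-50,0,0,0,1,0,0,0,0,0,0]
}}

```text
t: 34.78
eef_pos: [0.5313, 0.2498, 0.2449]
tool_rot: [0.001, 0.75, 0.662, 0.006]
contact_force: [-0.2, -0.2, -0.6]
gripper_width: 1.001
```

```bash
python3 st.py;python3 - <<'E'
from h import *
c=cam('side')['px'];z=lambda im,s:cv2.resize(im,s,interpolation=cv2.INTER_CUBIC)
cv2.imwrite('pics/s8.png',z(c[90:270,160:400],(800,600)))
E
```

```text
34.77 [0.5313 0.2498 0.2449] [-0.19 -0.18 -0.6 ] [0.009 0.03  0.04 ] az -7.13 1.0012735606821164
```

View pics/s8.png

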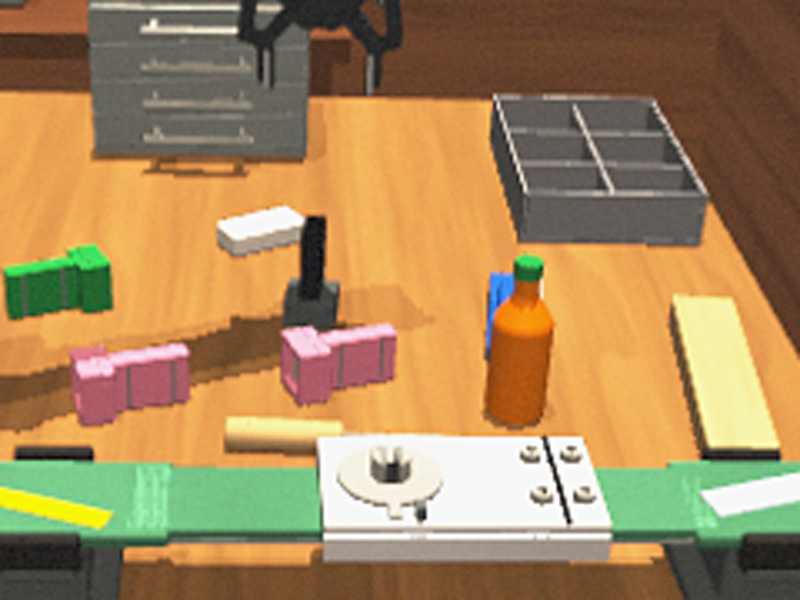

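The key stands upright by itself at (312,270), the gripper is clear above it, the cam nose (397,510) points across the ski, and the bystanders are where they were. Handing in.

```bash
python3 -c "
from station import bot
print(bot.hand_in())"
```

```text
the job is handed in; nothing more can be done
None
```

The jig is locked and the job was handed in at about 35 s of the 64 s allowed; no verdict came back.

I stood the key up on the bench and let it go, then took it again from above. I set it fully down over the cam with almost no contact force and turned it clockwise. The turning torque rose from about 0.1 to 0.65 N m at the stop. I then lifted the key off and stood it back on the bench near (0.53, 0.25).

**Last checks:**
- **Cam:** The nose measured −88.8° in the world frame. With the jig turned about +1°, the cam is at roughly 1.57 rad, so it is seated.
- **Key:** It stands upright by itself, over 0.4 m from the cam.
- **Gripper:** It is open and clear of everything, with no contact force.
- **Bystanders:** The wax, glue, file guide and screwdriver look unmoved in the last picture. The brush and screw pot were outside it, and I never worked near them.

**What failed or disagreed:**
- **Standing the key up:** My first attempt, with the tool tilted outward, ran into the wrist joint limits. I redid it tilted toward the robot.
- **Cam position on the plate:** I measured the cam about 50 mm from the plate's centre, against −30 mm in the text, and used the measured position.
- **Stop lug:** In the pictures it sits slightly short of where the nose came to rest.

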